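# Find the loose reactor bolt and hold its cap open

## Task

One of the three bolts on the steel reactor block has worked loose, and its seal must be looked at. Tap the bolt heads from above to find the one that gives way, pushing that one right down until it stops, then take the fin of the hinged cap belonging to that bolt, lift the cap to about 45 degrees and finish while still holding it there with the gripper. Keep the other two caps shut and leave the bottle, beaker and jar where they stand.

Things in the scene. Friction and masses are not known exactly. Their poses are not given: they have to be found in the camera images.
- reactor: Fixed steel reactor block, 170 x 360 x 70 mm (x, y, z) on a 190 x 380 x 8 mm foot. Origin: centre of its underside, on the bench; z up, y along its row of three ports, towards the left one; x across it, pointing away from the robot (turned about the vertical by at most 0.35 rad from straight ahead). Each port has a round hinged cap (hinge on the -x side, near the robot) and a hexagonal bolt beyond the cap, 58 mm to +x of the block's centre line; ports are 110 mm apart.
- bolt_left_top (a point): Centre of the top of the left bolt's steel hexagonal head (26 mm across flats, 14 mm high, on a 16 mm shank); at the start 100 mm above the bench, as all three. The point moves with the bolt.
- bolt_left (a joint): How far the left bolt has sunk (m), 0 at the start. A tight bolt gives less than 2 mm when pushed down; the loose one slides down under about 2 N, stops 8 mm lower, and stays where it is left. Which bolt is loose cannot be seen; it changes from run to run.
- cap_left_fin (a point): Grasp point on the left cap's upright steel fin: in its middle plane, 14 mm below its top edge and 22 mm above the cap's upper face. The fin is 12 mm thick along the block's y, 26 mm long along the block's x, and rises 36 mm from the cap, 68 mm from the hinge axis. The cap is a steel disc of 200 to 420 g, 84 mm across, 10 mm thick, its upper face 86 mm above the bench when shut. The point moves with the cap.
- cap_left_hinge (a point): Middle of the left cap's hinge axis, 82 mm above the bench; the axis runs along the block's y.
- cap_left (a joint): Opening angle of the left cap (rad): 0 shut, 1.2 fully open. Opening lifts the fin up and back towards the robot. It swings freely and falls shut from any angle unless held.
- bolt_middle_top (a point): Centre of the top of the middle bolt's steel hexagonal head (26 mm across flats, 14 mm high, on a 16 mm shank); at the start 100 mm above the bench, as all three. The point moves with the bolt.
- bolt_middle (a joint): How far the middle bolt has sunk (m), 0 at the start. A tight bolt gives less than 2 mm when pushed down; the loose one slides down under about 2 N, stops 8 mm lower, and stays where it is left. Which bolt is loose cannot be seen; it changes from run to run.
- cap_middle_fin (a point): Grasp point on the middle cap's upright steel fin: in its middle plane, 14 mm below its top edge and 22 mm above the cap's upper face. The fin is 12 mm thick along the block's y, 26 mm long along the block's x, and rises 36 mm from the cap, 68 mm from the hinge axis. The cap is a steel disc of 200 to 420 g, 84 mm across, 10 mm thick, its upper face 86 mm above the bench when shut. The point moves with the cap.
- cap_middle_hinge (a point): Middle of the middle cap's hinge axis, 82 mm above the bench; the axis runs along the block's y.
- cap_middle (a joint): Opening angle of the middle cap (rad): 0 shut, 1.2 fully open. Opening lifts the fin up and back towards the robot. It swings freely and falls shut from any angle unless held.
- bolt_right_top (a point): Centre of the top of the right bolt's steel hexagonal head (26 mm across flats, 14 mm high, on a 16 mm shank); at the start 100 mm above the bench, as all three. The point moves with the bolt.
- bolt_right (a joint): How far the right bolt has sunk (m), 0 at the start. A tight bolt gives less than 2 mm when pushed down; the loose one slides down under about 2 N, stops 8 mm lower, and stays where it is left. Which bolt is loose cannot be seen; it changes from run to run.
- cap_right_fin (a point): Grasp point on the right cap's upright steel fin: in its middle plane, 14 mm below its top edge and 22 mm above the cap's upper face. The fin is 12 mm thick along the block's y, 26 mm long along the block's x, and rises 36 mm from the cap, 68 mm from the hinge axis. The cap is a steel disc of 200 to 420 g, 84 mm across, 10 mm thick, its upper face 86 mm above the bench when shut. The point moves with the cap.
- cap_right_hinge (a point): Middle of the right cap's hinge axis, 82 mm above the bench; the axis runs along the block's y.
- cap_right (a joint): Opening angle of the right cap (rad): 0 shut, 1.2 fully open. Opening lifts the fin up and back towards the robot. It swings freely and falls shut from any angle unless held.
- reagent_bottle: Bystander: amber bottle, 68 mm across, 150 mm tall, standing near the left end of the block. Origin: centre of its underside.
- beaker: Bystander: white beaker, 72 mm across, 95 mm tall, standing near the right end of the block. Origin: centre of its underside.
- sample_jar: Bystander: small white jar, 44 mm across, 45 mm tall, standing beyond the block. Origin: centre of its underside.

How it is judged:
On the way, in this order (a step that is already met when the one before it is completed fails the run):
1. the loose bolt has been found by pushing: it has sunk by more than 4 mm, all caps still shut (value of joint any of bolt_left, bolt_middle, bolt_right above 0.004 m and value of joint each of cap_left, cap_middle, cap_right below 0.1 rad), for 0.1 s.
2. that bolt's cap is held open by more than 0.6 rad (((value of joint bolt_left above 0.004 m and value of joint cap_left above 0.6 rad and velocity of joint cap_left between -0.15 and 0.15 rad/s and contact force between the fingers and cap_left above 0.3 N and contact force between cap_left and reagent_bottle below 0.05 N and contact force between cap_left and beaker below 0.05 N and contact force between cap_left and sample_jar below 0.05 N and value of joint each of cap_middle, cap_right below 0.1 rad) or (value of joint bolt_middle above 0.004 m and value of joint cap_middle above 0.6 rad and velocity of joint cap_middle between -0.15 and 0.15 rad/s and contact force between the fingers and cap_middle above 0.3 N and contact force between cap_middle and reagent_bottle below 0.05 N and contact force between cap_middle and beaker below 0.05 N and contact force between cap_middle and sample_jar below 0.05 N and value of joint each of cap_left, cap_right below 0.1 rad) or (value of joint bolt_right above 0.004 m and value of joint cap_right above 0.6 rad and velocity of joint cap_right between -0.15 and 0.15 rad/s and contact force between the fingers and cap_right above 0.3 N and contact force between cap_right and reagent_bottle below 0.05 N and contact force between cap_right and beaker below 0.05 N and contact force between cap_right and sample_jar below 0.05 N and value of joint each of cap_left, cap_middle below 0.1 rad))), for 0.2 s.
At the end, for the whole second after the job is handed in: The loose bolt has sunk by more than 4 mm; its cap is open by more than 0.6 rad (34 degrees), still (under 0.15 rad/s) and borne by the robot's fingers (more than 0.3 N), resting on none of the bystanders; the other two caps are shut (under 0.1 rad) (((value of joint bolt_left above 0.004 m and value of joint cap_left above 0.6 rad and velocity of joint cap_left between -0.15 and 0.15 rad/s and contact force between the fingers and cap_left above 0.3 N and contact force between cap_left and reagent_bottle below 0.05 N and contact force between cap_left and beaker below 0.05 N and contact force between cap_left and sample_jar below 0.05 N and value of joint each of cap_middle, cap_right below 0.1 rad) or (value of joint bolt_middle above 0.004 m and value of joint cap_middle above 0.6 rad and velocity of joint cap_middle between -0.15 and 0.15 rad/s and contact force between the fingers and cap_middle above 0.3 N and contact force between cap_middle and reagent_bottle below 0.05 N and contact force between cap_middle and beaker below 0.05 N and contact force between cap_middle and sample_jar below 0.05 N and value of joint each of cap_left, cap_right below 0.1 rad) or (value of joint bolt_right above 0.004 m and value of joint cap_right above 0.6 rad and velocity of joint cap_right between -0.15 and 0.15 rad/s and contact force between the fingers and cap_right above 0.3 N and contact force between cap_right and reagent_bottle below 0.05 N and contact force between cap_right and beaker below 0.05 N and contact force between cap_right and sample_jar below 0.05 N and value of joint each of cap_left, cap_middle below 0.1 rad))); the arm keeps its last pose, push and grip.
It fails at once if a cap whose bolt has not been found loose is opened by more than 0.25 rad ((value of joint cap_left above 0.25 rad and value of joint bolt_left below 0.004 m) or (value of joint cap_middle above 0.25 rad and value of joint bolt_middle below 0.004 m) or (value of joint cap_right above 0.25 rad and value of joint bolt_right below 0.004 m)).
It fails at once if a bystander is moved by more than 30 mm or tipped (distance of any of reagent_bottle, beaker, sample_jar from where it was at the start of the episode above 0.03 m or angle between any of reagent_bottle, beaker, sample_jar's own z axis and vertical above 0.4 rad).
It also fails if it takes over 48 s, if anything falls off the work surface, if the arm or the gripper's body presses on something with over 40 N, if the wrist force passes 120 N, or if a joint passes its speed limit or range.

## Robot

A 6-joint arm with a two-finger parallel gripper is mounted at the origin on the work surface. World frame = base frame: x ahead of the robot, y to its left, z up, the work surface at z = 0. Lengths are in m, angles in rad, forces in N, time in s.
With the tool pointing down it reaches from about 0.35 to 0.8 m from the base axis. Payload 7.3 kg.
Tool frame: the origin (TCP) lies at the very end of the fingers, on their centre line; the grasp point (between the pads) lies behind it (robot.pinch_z is the y of the grasp point in the tool frame, in m); y points along the fingers, x is the direction in which the jaws open and shut, and the axes are right-handed (so a half turn about y gives the same grasp; the last joint's range is limited). The gripper opens to 85 mm and grips with 20 to 120 N. Pads are 22 mm wide; open, the fingers measure 114 mm over their backs; the gripper's body (76 mm by 85 mm) begins 54 mm behind the grasp point. The pads swing forward as they close: fully open they stand 13 mm farther back than shut.
Start: joints at [-1.319, 0.342, 1.524, -0, 1.275, -0.146], TCP at [0.203, -0.484, 0.231] pointing down, gripper open.
Joint ranges: [-2.53, 2.53], [-0.77, 2.02], [0.04, 2.7], [-1, 4.14], [0.28, 2.66], [-3.11, 3.11]. Speed limits (rad/s): [2.57, 2.57, 3.14, 3.14, 3.14, 3.14].

## Interface

Orientations are given as a unit quaternion [w, x, y, z].
In Python, from station import readout, eyes, robot gives the robot as it stands.
- The arm moves only by the tool carry_out, never from a script. Its arguments are lists of equal length, an entry for each row: "linear": the shift along the tool's x, y, z in cm, a list of three; "twist": the turn, a rotation vector about the tool's x, y, z in rad, a list of three; "gripper": the opening, from 0 (shut) to 1 (fully open). A call has 1 to 12 rows; each row is the pose to reach, as a shift and turn from the pose commanded when the call began, along the tool's axes at that moment; what a row does not reach only later rows make up. A row lasts 1/10 s, in which the tool goes at most 50 mm and 8.59 degrees, less where a joint would pass 70% of its speed; a pose out of reach is approached as far as the arm can. A call with a gripper value outside its range is refused whole. The fingers move at their own pace and stop on an object; "squeeze" is the grip in N (left out, the last holds). Time passes only in rows, so rows that repeat a pose let the fingers close. It gives the time, the measured TCP pose, the force and the opening at its end, in the units of the state.
- readout.read_state(): the state, without advancing time (a new reading comes with each control period).
- eyes.get_image(name): name is "side" or "top" or "wrist"; returns a dict with "pixels" (384x512x3 uint8, blue, green, red), "mtx" (3x3 intrinsics, pixels), "world_to_cam" (4x4, takes a point from world to camera coordinates); the wrist camera has in their place "hand_eye" (4x4, takes a point from camera to tool coordinates, whose origin is the TCP and whose axes are the tool frame's). Camera axes: x right, y down, z forward; pixel columns grow to the right and rows downward; lengths in m; the calibration is good to about 2 mm. A picture is of the moment at which its call begins: read the wrist's pose just before it. There is no depth.
- robot.hand_in(): hands the job in, once; it reports no verdict.
The state is a dict: "time_s": time; "joint_positions": joint angles; "qd": joint speeds; "joint_torque": joint torques, N m; "position": TCP position; "tool_rot": TCP orientation; "force": force on the tool from outside, world axes, zero at the start; "torque": the same for the moment, N m; "width": finger opening in m.
Only numpy, scipy, OpenCV 4.12 (cv2) and the standard library are available. Lean on these libraries where they do the work, as an engineer would, in place of code of your own. Each camera call takes 0.05 s, during which the arm holds its last target.

## Working session

There is one attempt and no reset: what is moved stays moved. The work goes in short steps, Python scripts to look and compute and a tool call to move; the robot and the scene stay as the last step left them, time stands still between calls to the robot, and variables do not carry over. Pictures are saved under pics/ and viewed, and the job is handed in when it is done.

Besides the shell and the picture viewer there is one more tool, called after "Emit:" as name(argument=value, ...) on one line, values as JSON. carry_out: Moves the arm, as the interface text tells. Its arguments: {"type":"object","properties":{"linear":{"type":"array","items":{"type":"array","items":{"type":"number"}}},"twist":{"type":"array","items":{"type":"array","items":{"type":"number"}}},"gripper":{"type":"array","items":{"type":"number"}},"squeeze":{"type":"number"}},"required":["linear","twist","gripper"]}

```bash
mkdir -p pics; ls; python3 - <<'E'
from station import readout, eyes, robot
import cv2,numpy as np
s=readout.read_state(); print(s); print(robot.pinch_z)
for n in ("side","top"):
    im=eyes.get_image(n); cv2.imwrite(f"pics/{n}0.png",im["pixels"]); print(n,im["mtx"],im["world_to_cam"])
E
```

```text
pics
{'time_s': 0.0, 'joint_positions': array([-1.31900115e+00,  3.42716968e-01,  1.52501591e+00, -1.90132451e-05,
        1.27538312e+00, -1.46003391e-01]), 'qd': array([ 0.00092252,  0.00091537, -0.00196874, -0.00056945,  0.00014988,
        0.00073864]), 'joint_torque': array([-1.73533619e-03, -4.33679438e+01, -2.46016252e+01, -2.09644468e-04,
        8.04738665e-03,  1.66270956e-05]), 'position': array([ 0.20329344, -0.48361248,  0.23062933]), 'tool_rot': array([ 0.58929385, -0.58858308,  0.3917501 , -0.39094063]), 'force': array([-1.08928446,  0.3721302 ,  0.33358508]), 'torque': array([-0.0669779 ,  0.02751015,  0.002208  ]), 'width': 0.08567334074581393}
-0.0187
side [[426.46533346   0.         257.92741943]
 [  0.         426.46533346 186.92953745]
 [  0.           0.           1.        ]] [[-0.9534542  -0.30114538 -0.01537981  0.58257198]
 [-0.22093038  0.73237881 -0.64405826  0.1761108 ]
 [ 0.20521901 -0.61068219 -0.76482182  0.98439416]
 [ 0.          0.          0.          1.        ]]
top [[349.7295019    0.         256.21205708]
 [  0.         349.7295019  193.54608951]
 [  0.           0.           1.        ]] [[ 0.0016163  -0.9999979   0.00125909  0.01859715]
 [-0.99072852 -0.00177236 -0.13584495  0.58701102]
 [ 0.1358469  -0.00102785 -0.99072931  0.9466826 ]
 [ 0.          0.          0.          1.        ]]
```

View pics/side0.png

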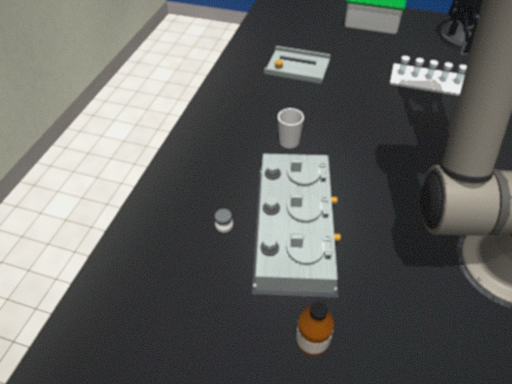

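View pics/top0.png

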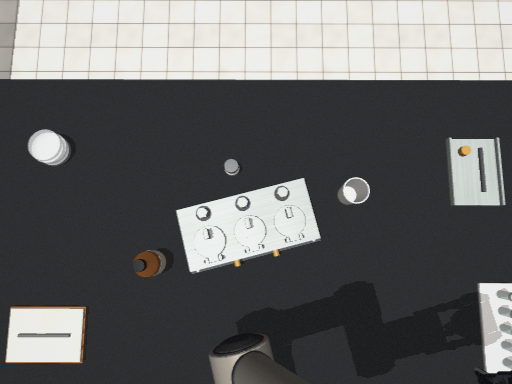

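```bash
python3 - <<'E'
import cv2
a=cv2.imread("pics/top0.png")[170:280,130:380]
cv2.imwrite("pics/topz.png",cv2.resize(a,(800,352),interpolation=cv2.INTER_CUBIC))
a=cv2.imread("pics/side0.png")[145:300,240:360]
cv2.imwrite("pics/sidez.png",cv2.resize(a,(464,600),interpolation=cv2.INTER_CUBIC))
E
```

```text
(no output)
```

View pics/topz.png

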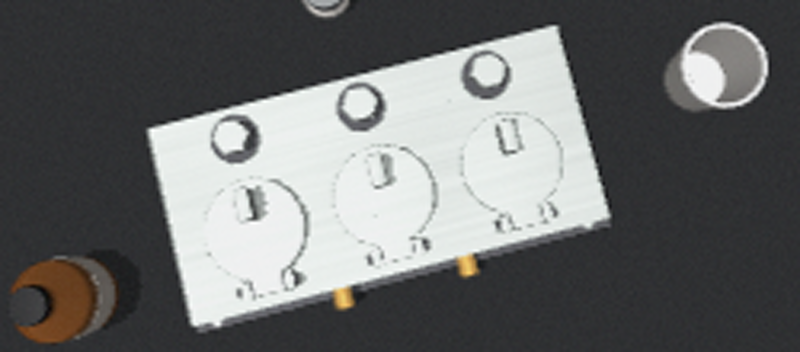

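View pics/sidez.png

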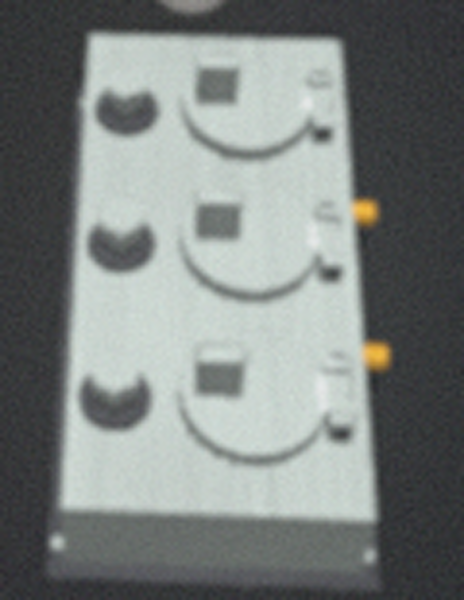

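```bash
cat > h.py <<'E'
import numpy as np,cv2
from scipy.spatial.transform import Rotation as R
def ray(mtx,w2c,uv,z):
    c2w=np.linalg.inv(w2c); d=c2w[:3,:3]@np.linalg.solve(mtx,[uv[0],uv[1],1.]); o=c2w[:3,3]
    return o+d*(z-o[2])/d[2]
def proj(mtx,w2c,p):
    q=w2c[:3,:3]@np.asarray(p)+w2c[:3,3]; q=mtx@q; return q[:2]/q[2]
def rot(q): return R.from_quat([q[1],q[2],q[3],q[0]]).as_matrix()
E
python3 - <<'E'
from h import *
from station import eyes
im=eyes.get_image("top"); px=im["pixels"]; K,W=im["mtx"],im["world_to_cam"]
g=cv2.cvtColor(px,cv2.COLOR_BGR2GRAY)
m=(g>130).astype(np.uint8); m[:, :150]=0; m[:,335:]=0; m[:175]=0; m[285:]=0
n,l,st,_=cv2.connectedComponentsWithStats(m); i=1+np.argmax(st[1:,4]); m=(l==i).astype(np.uint8)
c=max(cv2.findContours(m,cv2.RETR_EXTERNAL,cv2.CHAIN_APPROX_NONE)[0],key=cv2.contourArea)
for z in (0.07,0.078):
    P=np.array([ray(K,W,p[0],z)[:2] for p in c]).astype(np.float32)
    r=cv2.minAreaRect(P); print(z,r)
ctr=np.array([ray(K,W,p,0.1) for p in [(130+235/3.2,170+137/3.2),(130+361/3.2,170+105/3.2),(130+487/3.2,170+73/3.2)]]);print(ctr, np.linalg.norm(np.diff(ctr,axis=0),axis=1))
E
```

```text
0.07 ((0.49322205781936646, 0.04135289788246155), (0.1861220747232437, 0.36077332496643066), 14.535680770874023)
0.078 ((0.49288201332092285, 0.04117780923843384), (0.18455080687999725, 0.357727587223053), 14.535672187805176)
[[ 0.52740348  0.15826797  0.1       ]
 [ 0.5540148   0.05497539  0.1       ]
 [ 0.58084247 -0.04915701  0.1       ]] [0.10666545 0.1075327 ]
```

```bash
cat >> h.py <<'E'
def delta(s,p,Rt):
    Rc=rot(s["tool_rot"]); 
    return np.round(100*Rc.T@(np.asarray(p)-s["position"]),2), np.round(R.from_matrix(Rc.T@Rt).as_rotvec(),4)
def blockaxes(yaw):
    return np.array([np.cos(yaw),np.sin(yaw),0]),np.array([-np.sin(yaw),np.cos(yaw),0])
def toolR(xd,yd): return np.column_stack([xd,yd,np.cross(xd,yd)])
E
python3 - <<'E'
from h import *
from station import readout,eyes
s=readout.read_state(); print(rot(s["tool_rot"]).round(3))
bx,by=blockaxes(np.radians(14.5))
for sg in(1,-1): print(sg,delta(s,[0.45,0.04,0.33],toolR(sg*by,np.array([0,0,-1.]))))
print(eyes.get_image("wrist")["hand_eye"])
E
```

```text
[[ 0.387 -0.     0.922]
 [-0.922  0.001  0.387]
 [-0.001 -1.     0.   ]]
1 (array([-38.74,  -9.87,  43.03]), array([-1.7000e-03, -2.9968e+00,  1.0000e-04]))
-1 (array([-38.74,  -9.87,  43.03]), array([-1.000e-04,  1.448e-01, -1.100e-03]))
[[ 9.99999734e-01  7.28840874e-04  4.03259345e-05  7.11042472e-04]
 [ 1.57057696e-04 -2.68782443e-01  9.63200900e-01 -1.43030024e-01]
 [ 7.12859089e-04 -9.63200637e-01 -2.68782486e-01  6.97596012e-02]
 [ 0.00000000e+00  0.00000000e+00  0.00000000e+00  1.00000000e+00]]
```

Emit:
carry_out(linear=[[-3.2, -3, 3.6], [-6.4, -6, 7.2], [-9.7, -8, 10.8], [-13, -9.9, 14.4], [-16.2, -9.9, 18], [-19.4, -9.9, 21.5], [-22.6, -9.9, 25.1], [-25.8, -9.9, 28.7], [-29, -9.9, 32.3], [-32.3, -9.9, 35.9], [-35.5, -9.9, 39.5], [-38.7, -9.9, 43]], twist=[[0, 0.05, 0], [0, 0.1, 0], [0, 0.145, 0], [0, 0.145, 0], [0, 0.145, 0], [0, 0.145, 0], [0, 0.145, 0], [0, 0.145, 0], [0, 0.145, 0], [0, 0.145, 0], [0, 0.145, 0], [0, 0.145, 0]], gripper=[0, 0, 0, 0, 0, 0, 0, 0, 0, 0, 0, 0])

```text
time_s: 1.4
position: [0.4495, 0.0397, 0.3303]
tool_rot: [0.559, -0.559, 0.433, -0.433]
force: [-0.1, -0.7, -0.4]
width: 0.0002
```

Emit:
carry_out(linear=[[0, 0, 0], [0, 0, 0], [0, 0, 0], [0, 0, 0]], twist=[[0, 0, 0], [0, 0, 0], [0, 0, 0], [0, 0, 0]], gripper=[0, 0, 0, 0])

```text
time_s: 1.8
position: [0.4488, 0.0363, 0.3304]
tool_rot: [-0.558, 0.559, -0.434, 0.434]
force: [1.7, 0.5, 0.1]
width: 0.0001
```

```bash
python3 - <<'E'
from h import *
from station import readout,eyes
s=readout.read_state(); print(s["time_s"],s["position"],rot(s["tool_rot"]).round(3),s["force"],s["width"])
im=eyes.get_image("wrist"); cv2.imwrite("pics/w1.png",im["pixels"]); np.savez("w1.npz",K=im["mtx"],H=im["hand_eye"],p=s["position"],q=s["tool_rot"]);print(im["mtx"])
E
```

```text
1.8 [0.44878281 0.03628067 0.33038731] [[ 0.248  0.     0.969]
 [-0.969 -0.     0.248]
 [ 0.    -1.    -0.   ]] [1.66142575 0.50380137 0.12451151] 0.00014644764530441615
[[303.1351197    0.         251.70781512]
 [  0.         303.1351197  194.03796546]
 [  0.           0.           1.        ]]
```

View pics/w1.png

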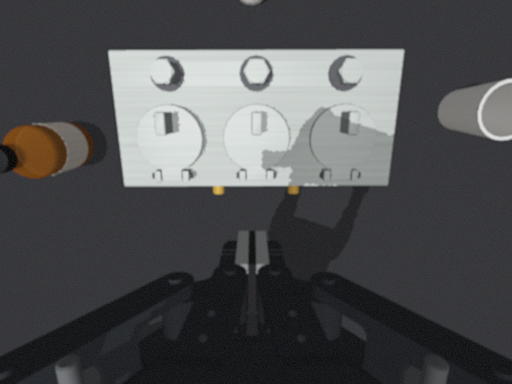

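The wrist view shows the block with the bolts near (163,71), (257,71) and (350,71) and the fins near (163,123), (257,123) and (350,123). I'll zoom in to measure them.

```bash
python3 - <<'E'
import cv2
a=cv2.imread("pics/w1.png")[45:190,105:405]
a=cv2.resize(a,None,fx=2.66,fy=2.66,interpolation=cv2.INTER_CUBIC); cv2.imwrite("pics/w1z.png",a)
E
```

```text
(no output)
```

View pics/w1z.png

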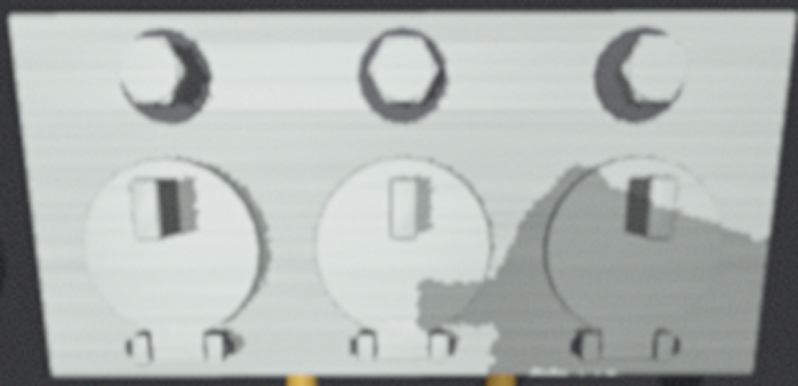

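```bash
python3 - <<'E'
from h import *
d=np.load("w1.npz"); Rt=rot(d["q"]);T=np.eye(4);T[:3,:3]=Rt;T[:3,3]=d["p"]
W=np.linalg.inv(T@d["H"]);K=d["K"]
f=2.66
for n,p in dict(bl=(155,69),bm=(404,69),br=(653,69)).items(): print(n,ray(K,W,(105+p[0]/f,45+p[1]/f),.1).round(4))
# block top corners approx
g=cv2.cvtColor(cv2.imread("pics/w1.png"),cv2.COLOR_BGR2GRAY)
m=(g>85).astype(np.uint8); m[:40]=0;m[196:]=0;m[:,:100]=0;m[:,410:]=0
m=cv2.morphologyEx(m,cv2.MORPH_CLOSE,np.ones((15,15)))
m=cv2.morphologyEx(m,cv2.MORPH_OPEN,np.ones((15,15)))
c=max(cv2.findContours(m,0,cv2.CHAIN_APPROX_NONE)[0],key=cv2.contourArea)
a=cv2.approxPolyDP(c,8,True)[:,0];print(a.tolist())
for z in(.07,.078):
  P=np.array([ray(K,W,p,z) for p in a]);print(P.round(4),np.linalg.norm(P-np.roll(P,1,0),axis=1),P.mean(0))
E
```

```text
bl [0.5326 0.1621 0.1   ]
bm [0.5593 0.058  0.1   ]
br [ 0.586  -0.0462  0.1   ]
[[403, 49], [109, 49], [123, 185], [387, 185]]
[[ 0.6311 -0.1078  0.07  ]
 [ 0.542   0.2393  0.07  ]
 [ 0.3761  0.1992  0.07  ]
 [ 0.4661 -0.1512  0.07  ]] [0.17069371 0.35835742 0.17069823 0.3617523 ] [0.50383814 0.04484258 0.07      ]
[[ 0.6289 -0.1046  0.078 ]
 [ 0.5415  0.2356  0.078 ]
 [ 0.3789  0.1963  0.078 ]
 [ 0.4671 -0.1472  0.078 ]] [0.16730874 0.35125095 0.16731317 0.35457851] [0.50409048 0.04500772 0.078     ]
```

```bash
python3 - <<'E'
from h import *
from station import readout,eyes
s=readout.read_state(); print(s["position"],s["force"],s["torque"])
bx,by=blockaxes(np.radians(14.4))
for p in ([.5567,.0567,.115],[.5293,.1632,.115],[.5841,-.0498,.115]):print(delta(s,p,toolR(-by,np.array([0,0,-1.]))))
E
```

```text
[0.44882997 0.03625702 0.33042505] [-0.53170687  0.65813118  0.28109011] [ 0.01995741  0.01794198 -0.01872543]
(array([ 0.68, 21.54, 10.95]), array([-0.0001, -0.001 ,  0.0003]))
(array([-10.31,  21.54,  10.94]), array([-0.0001, -0.001 ,  0.0003]))
(array([11.68, 21.55, 10.97]), array([-0.0001, -0.001 ,  0.0003]))
```

Emit:
carry_out(linear=[[0.7, 4, 3], [0.7, 8, 6], [0.7, 12, 9], [0.7, 16, 10.9], [0.7, 19, 10.9], [0.7, 21, 10.9], [0.7, 21.5, 10.9], [0.7, 21.5, 10.9], [0.7, 21.5, 10.9], [0.7, 21.5, 10.9]], twist=[[0, 0, 0], [0, 0, 0], [0, 0, 0], [0, 0, 0], [0, 0, 0], [0, 0, 0], [0, 0, 0], [0, 0, 0], [0, 0, 0], [0, 0, 0]], gripper=[0, 0, 0, 0, 0, 0, 0, 0, 0, 0])

```text
time_s: 2.85
position: [0.5573, 0.0578, 0.1169]
tool_rot: [0.56, -0.558, 0.432, -0.434]
force: [-0.6, -0.1, 0.2]
width: -0.0002
```

```bash
python3 - <<'E'
from h import *
from station import readout,eyes
s=readout.read_state(); print(s["position"],s["force"],s["torque"])
im=eyes.get_image("wrist"); cv2.imwrite("pics/w2.png",im["pixels"])
im=eyes.get_image("side"); cv2.imwrite("pics/s2.png",cv2.resize(im["pixels"][120:320,200:400],(600,600)))
E
```

```text
[0.5572502  0.05776355 0.11693054] [-0.63138846 -0.09241842  0.20031545] [0.0034283  0.04649172 0.01196707]
```

View pics/w2.png

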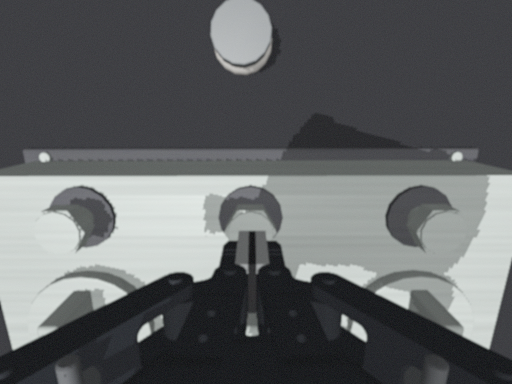

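View pics/s2.png

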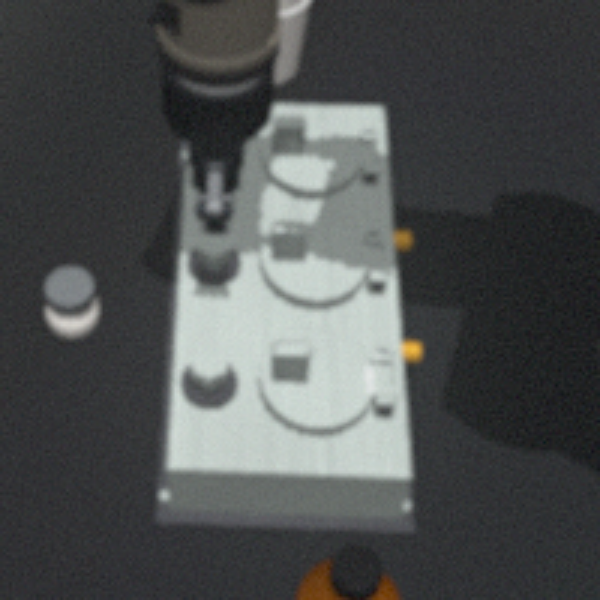

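The fingertips are over the middle bolt head, at about (252,240) in the wrist view. I'll press down slowly.

Emit:
carry_out(linear=[[0, 0.5, 0], [0, 1.0, 0], [0, 1.2, 0], [0, 1.3, 0], [0, 1.4, 0]], twist=[[0, 0, 0], [0, 0, 0], [0, 0, 0], [0, 0, 0], [0, 0, 0]], gripper=[0, 0, 0, 0, 0])

```text
time_s: 3.45
position: [0.5563, 0.0581, 0.1011]
tool_rot: [-0.559, 0.559, -0.433, 0.433]
force: [0.7, 0.3, 0.5]
width: 0.0002
```

Emit:
carry_out(linear=[[0, 0.1, 0], [0, 0.2, 0], [0, 0.3, 0], [0, 0.3, 0]], twist=[[0, 0, 0], [0, 0, 0], [0, 0, 0], [0, 0, 0]], gripper=[0, 0, 0, 0])

```text
time_s: 3.85
position: [0.5565, 0.058, 0.0983]
tool_rot: [0.559, -0.559, 0.433, -0.433]
force: [0.1, 0.1, -0.1]
width: 0.0004
```

Emit:
carry_out(linear=[[0, 0.1, 0], [0, 0.2, 0], [0, 0.2, 0]], twist=[[0, 0, 0], [0, 0, 0], [0, 0, 0]], gripper=[0, 0, 0])

```text
time_s: 4.15
position: [0.5564, 0.058, 0.0962]
tool_rot: [-0.559, 0.559, -0.433, 0.433]
force: [0.1, 0.9, -0.8]
width: 0.0002
```

Emit:
carry_out(linear=[[0, 0.1, 0], [0, 0.2, 0], [0, 0.2, 0]], twist=[[0, 0, 0], [0, 0, 0], [0, 0, 0]], gripper=[0, 0, 0])

```text
time_s: 4.45
position: [0.5564, 0.058, 0.0941]
tool_rot: [-0.559, 0.559, -0.433, 0.433]
force: [-0.3, 0.1, 0.5]
width: -0.0001
```

```bash
python3 - <<'E'
from h import *
from station import readout,eyes
s=readout.read_state(); print(s["position"],s["force"],s["torque"],s["joint_torque"])
im=eyes.get_image("wrist"); cv2.imwrite("pics/w3.png",cv2.resize(im["pixels"][140:300,150:350],(750,600)))
im=eyes.get_image("side"); cv2.imwrite("pics/s3.png",cv2.resize(im["pixels"][150:250,240:340],(600,600)))
E
```

```text
[0.55640227 0.05800463 0.09412345] [-0.25847018  0.13331978  0.54813354] [ 0.04825046 -0.01730191 -0.00320275] [-1.01307742e-02 -4.93019629e+01 -2.02813876e+01 -1.11838145e-02
  5.28242067e-02 -1.03612233e-04]
```

View pics/w3.png

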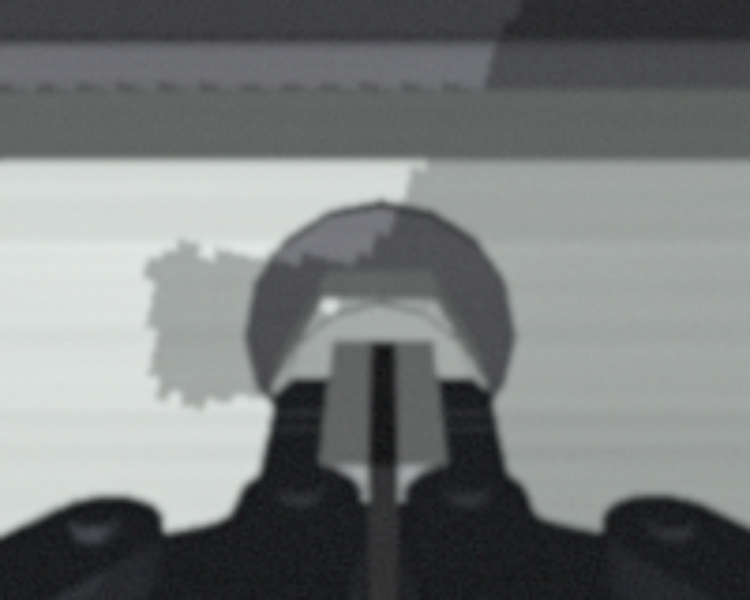

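View pics/s3.png

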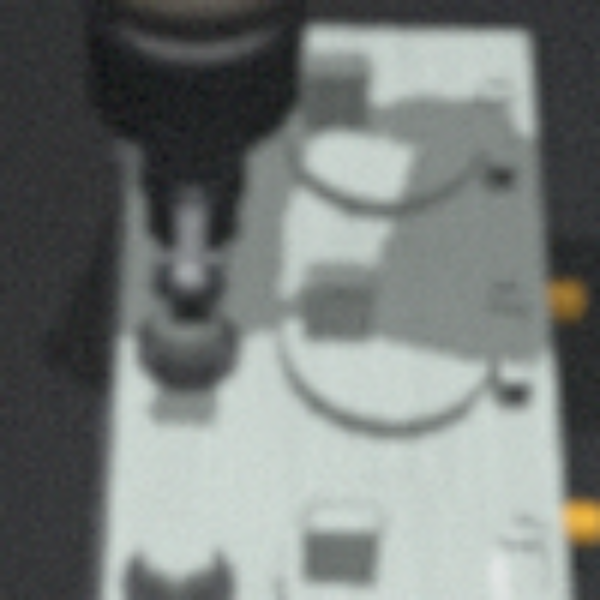

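Emit:
carry_out(linear=[[0, 0.1, 0], [0, 0.2, 0], [0, 0.2, 0]], twist=[[0, 0, 0], [0, 0, 0], [0, 0, 0]], gripper=[0, 0, 0])

```text
time_s: 4.85
position: [0.5563, 0.058, 0.0921]
tool_rot: [-0.559, 0.559, -0.433, 0.433]
force: [-0.4, -0.2, -0.6]
width: 0.0
```

Emit:
carry_out(linear=[[0, 0.1, 0], [0, 0.2, 0]], twist=[[0, 0, 0], [0, 0, 0]], gripper=[0, 0])

```text
time_s: 5.05
position: [0.5564, 0.058, 0.0919]
tool_rot: [0.559, -0.559, 0.433, -0.433]
force: [-7.2, 0.1, 21.0]
width: 0.0
```

Emit:
carry_out(linear=[[0, -1, 0], [0, -5, 0], [0, -10, -2], [0, -15, -5], [0, -15, -8], [0, -15, -8], [0, -15, -8], [0, -15, -8]], twist=[[0, 0, 0], [0, 0, 0], [0, 0, 0], [0, 0, 0], [0, 0, 0], [0, 0, 0], [0, 0, 0], [0, 0, 0]], gripper=[0, 0, 0, 0, 0, 0, 0, 0])

```text
time_s: 5.85
position: [0.4794, 0.0381, 0.2397]
tool_rot: [-0.559, 0.559, -0.433, 0.433]
force: [0.2, -0.6, 0.6]
width: 0.0001
```

```bash
python3 - <<'E'
from h import *
from station import readout,eyes
s=readout.read_state(); print(s["time_s"],s["position"],s["force"],s["qd"].round(4))
im=eyes.get_image("wrist"); cv2.imwrite("pics/w4.png",im["pixels"]); np.savez("w4.npz",K=im["mtx"],H=im["hand_eye"],p=s["position"],q=s["tool_rot"])
cv2.imwrite("pics/w4z.png",cv2.resize(im["pixels"][0:230,60:450],None,fx=2,fy=2,interpolation=cv2.INTER_CUBIC))
E
```

```text
5.85 [0.47936776 0.03813734 0.23972385] [ 0.16649276 -0.63420724  0.63090727] [ 0.0024  0.0169 -0.0038 -0.0003  0.0009  0.0004]
```

View pics/w4z.png

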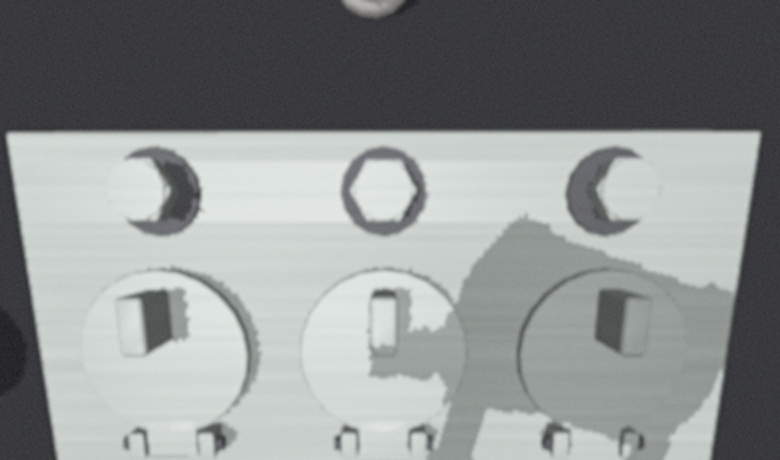

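```bash
python3 - <<'E'
from h import *
d=np.load("w4.npz"); T=np.eye(4);T[:3,:3]=rot(d["q"]);T[:3,3]=d["p"]
W=np.linalg.inv(T@d["H"]);K=d["K"]
z2=lambda p:(60+p[0]/2,p[1]/2)
F=[ray(K,W,z2(p),.122) for p in((132,326),(384,323),(635,324))]
print(np.round(F,4)); e=F[0]-F[2]; print(np.linalg.norm(e),np.degrees(np.arctan2(-e[0],e[1])))
for z in(.1,.092):print(z,ray(K,W,z2((384,189)),z).round(4))
for p in((136,189),(629,189)):print(ray(K,W,z2(p),.1).round(4))
d=np.load("w1.npz"); T=np.eye(4);T[:3,:3]=rot(d["q"]);T[:3,3]=d["p"]
W1=np.linalg.inv(T@d["H"]);f=2.66
print(ray(d["K"],W1,(105+403/f,45+207/f),.122).round(4))
# head vertex-to-vertex width predicted
bx,by=blockaxes(np.radians(14.4))
for z in(.1,.092):
  c=np.array([.5575,.0575,z]); 
  print(z,[2*np.linalg.norm(proj(K,W,c+by*o+by*.015)-proj(K,W,c+by*o-by*.015)) for o in(.11,0,-.11)])
E
python3 - <<'E'
import cv2
a=cv2.imread("pics/w4.png")
cv2.imwrite("pics/w4b.png",cv2.resize(a[70:122,105:400],None,fx=2.7,fy=8,interpolation=cv2.INTER_CUBIC))
m=cv2.resize(a[70:122,220:285],(390,312),interpolation=cv2.INTER_CUBIC);l=cv2.resize(a[70:122,105:170],(390,312),interpolation=cv2.INTER_CUBIC)
cv2.imwrite("pics/w4b.png",cv2.hconcat([l,m]))
E
```

```text
[[ 0.4763  0.1497  0.122 ]
 [ 0.505   0.0441  0.122 ]
 [ 0.5319 -0.0614  0.122 ]]
0.21825924898487006 14.756048544217524
0.1 [0.5594 0.0582 0.1   ]
0.092 [0.5598 0.0583 0.092 ]
[0.5319 0.1647 0.1   ]
[ 0.5867 -0.047   0.1   ]
[0.5038 0.0443 0.122 ]
0.1 [np.float64(67.5088711252078), np.float64(67.50601638667302), np.float64(67.50316182921145)]
0.092 [np.float64(65.63200455893235), np.float64(65.62930634350488), np.float64(65.62660829446448)]
```

View pics/w4b.png

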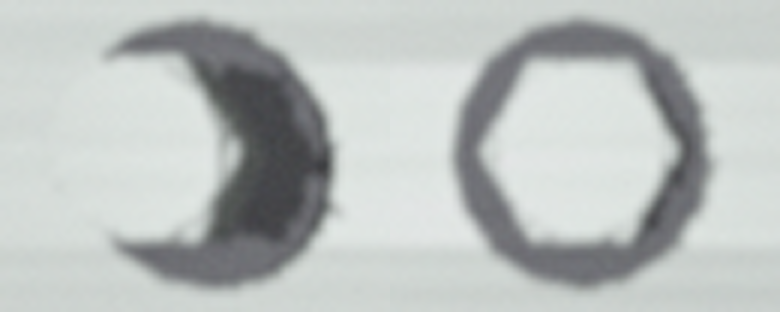

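```bash
python3 - <<'E'
from h import *
from station import readout,eyes
s=readout.read_state(); print(s["position"])
bx,by=blockaxes(np.radians(14.5)); Rt=toolR(-by,np.array([0,0,-1.]))
print(delta(s,[.5306,.164,.106],Rt))
E
```

```text
[0.47936293 0.03817779 0.23945105]
(array([-10.89,  13.34,   8.12]), array([ 0.0011, -0.0002, -0.0004]))
```

Emit:
carry_out(linear=[[-3, 2, 2.5], [-6, 5, 5], [-9, 8, 8.1], [-10.9, 10, 8.1], [-10.9, 12, 8.1], [-10.9, 13.3, 8.1], [-10.9, 13.4, 8.1], [-10.9, 13.4, 8.1]], twist=[[0, 0, 0], [0, 0, 0], [0, 0, 0], [0, 0, 0], [0, 0, 0], [0, 0, 0], [0, 0, 0], [0, 0, 0]], gripper=[0, 0, 0, 0, 0, 0, 0, 0])

```text
time_s: 6.7
position: [0.5305, 0.1635, 0.1062]
tool_rot: [-0.559, 0.559, -0.433, 0.433]
force: [-1.0, 0.1, 1.1]
width: 0.0005
```

Emit:
carry_out(linear=[[0, 0.1, 0], [0, 0.2, 0], [0, 0.3, 0], [0, 0.4, 0], [0, 0.4, 0]], twist=[[0, 0, 0], [0, 0, 0], [0, 0, 0], [0, 0, 0], [0, 0, 0]], gripper=[0, 0, 0, 0, 0])

```text
time_s: 7.2
position: [0.5301, 0.1638, 0.1024]
tool_rot: [0.559, -0.559, 0.433, -0.433]
force: [-0.9, 0.4, -0.3]
width: -0.0001
```

Emit:
carry_out(linear=[[0, 0.1, 0], [0, 0.15, 0]], twist=[[0, 0, 0], [0, 0, 0]], gripper=[0, 0])

```text
time_s: 7.4
position: [0.5301, 0.1638, 0.1007]
tool_rot: [-0.559, 0.559, -0.433, 0.433]
force: [1.1, -0.4, -0.9]
width: -0.0001
```

Emit:
carry_out(linear=[[0, 0.1, 0], [0, 0.2, 0]], twist=[[0, 0, 0], [0, 0, 0]], gripper=[0, 0])

```text
time_s: 7.6
position: [0.5302, 0.1639, 0.0995]
tool_rot: [0.559, -0.559, 0.433, -0.433]
force: [-3.3, -1.4, 12.6]
width: 0.0002
```

```bash
python3 - <<'E'
from station import readout
s=readout.read_state(); print(s["position"],s["force"])
E
```

```text
[0.53020208 0.16385627 0.09947407] [-3.32980802 -1.44460269 12.61041995]
```

```bash
python3 - <<'E'
from h import *
from station import readout,eyes
s=readout.read_state()
bx,by=blockaxes(np.radians(14.5)); Rt=toolR(-by,np.array([0,0,-1.]))
print(delta(s,[.5035,.044,.150],Rt))
E
```

```text
(array([10.94, -5.05, -5.58]), array([-0.0005, -0.0002,  0.0002]))
```

Emit:
carry_out(linear=[[0, -3, 0], [0, -7, 0], [3, -9, -2], [6, -9, -4], [9, -9, -5.6], [10.9, -9, -5.6], [10.9, -7, -5.6], [10.9, -5, -5.6], [10.9, -5, -5.6], [10.9, -5, -5.6], [10.9, -5, -5.6]], twist=[[0, 0, 0], [0, 0, 0], [0, 0, 0], [0, 0, 0], [0, 0, 0], [0, 0, 0], [0, 0, 0], [0, 0, 0], [0, 0, 0], [0, 0, 0], [0, 0, 0]], gripper=[0.0, 0.2, 0.6, 0.6, 0.6, 0.6, 0.6, 0.6, 0.6, 0.6, 0.6])

```text
time_s: 8.7
position: [0.5038, 0.0444, 0.1498]
tool_rot: [0.559, -0.559, 0.432, -0.433]
force: [0.0, -0.1, 0.1]
width: 0.0511
```

```bash
python3 - <<'E'
from h import *
from station import readout,eyes
s=readout.read_state(); print(s["position"],s["force"],s["width"])
im=eyes.get_image("wrist"); cv2.imwrite("pics/w5.png",im["pixels"])
bx,by=blockaxes(np.radians(14.5)); Rt=toolR(-by,np.array([0,0,-1.]))
print(delta(s,[.5035,.044,.0915],Rt))
T=np.eye(4);T[:3,:3]=rot(s["tool_rot"]);T[:3,3]=s["position"]
W=np.linalg.inv(T@im["hand_eye"]);K=im["mtx"]
c=np.array([.5035,.044,.122])
print([proj(K,W,c+a*bx*.013+b*by*.006).round() for a in(1,-1) for b in(1,-1)])
E
```

```text
[0.50375741 0.04443578 0.14976329] [ 0.01980532 -0.11692816  0.09412163] 0.05111511965283099
(array([ 0.03,  5.83, -0.05]), array([-0.0016,  0.0001,  0.0006]))
[array([241., 210.]), array([262., 210.]), array([242., 250.]), array([261., 250.])]
```

View pics/w5.png

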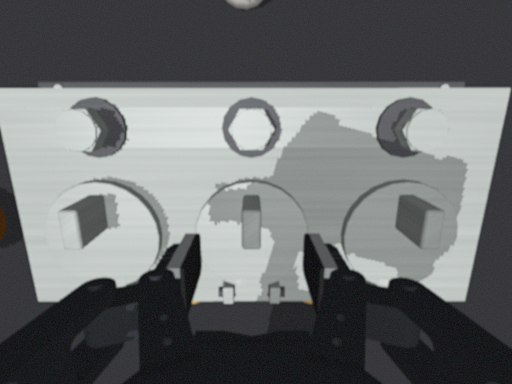

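The middle fin's top face is at about (251,228), centred between the open fingers and matching the projection. I'll descend and grip it.

Emit:
carry_out(linear=[[0, 1.5, 0], [0, 3, 0], [0, 4.5, 0], [0, 5.5, 0], [0, 5.8, 0], [0, 5.8, 0]], twist=[[0, 0, 0], [0, 0, 0], [0, 0, 0], [0, 0, 0], [0, 0, 0], [0, 0, 0]], gripper=[0.6, 0.6, 0.6, 0.6, 0.6, 0.6])

```text
time_s: 9.35
position: [0.5033, 0.0443, 0.0909]
tool_rot: [0.559, -0.559, 0.433, -0.433]
force: [-0.3, -1.0, -0.6]
width: 0.051
```

Emit:
carry_out(linear=[[0, 0, 0], [0, 0, 0], [0, 0, 0], [0, 0, 0], [0, 0, 0], [0, 0, 0]], twist=[[0, 0, 0], [0, 0, 0], [0, 0, 0], [0, 0, 0], [0, 0, 0], [0, 0, 0]], gripper=[0, 0, 0, 0, 0, 0], squeeze=40)

```text
time_s: 9.95
position: [0.5034, 0.0447, 0.0914]
tool_rot: [0.559, -0.559, 0.433, -0.433]
force: [-1.5, 4.3, 5.7]
width: 0.0116
```

```bash
python3 - <<'E'
from h import *
from station import readout,eyes
s=readout.read_state(); print(s["position"],s["force"],s["torque"],s["width"],s["joint_positions"])
im=eyes.get_image("side"); cv2.imwrite("pics/s6.png",cv2.resize(im["pixels"][120:270,220:370],(600,600)))
# plan: rotate about hinge
bx,by=blockaxes(np.radians(14.5)); zz=np.array([0,0,1.])
fin=np.array([.5037,.0442,.108]); hinge=fin-.068*bx; hinge[2]=.082
Rc=rot(s["tool_rot"]); p0=s["position"]
for th in np.arange(.1,.85,.1):
    Q=R.from_rotvec(-by*th).as_matrix()   # +x -> +z
    p=hinge+Q@(p0-hinge)
    print(th.round(2),np.round(100*Rc.T@(p-p0),2),R.from_matrix(Rc.T@Q@Rc).as_rotvec().round(3),p.round(3))
E
```

```text
[0.50337659 0.04470541 0.09143975] [-1.50418094  4.34547684  5.67132488] [0.54621633 0.22403074 0.01344032] 0.011617485152547567 [-6.35061282e-02  4.67625109e-01  1.76443113e+00  6.52480586e-04
  9.08532565e-01  1.25406426e+00]
0.1 [-0.   -0.67 -0.13] [ 0.1 -0.   0. ] [0.502 0.044 0.098]
0.2 [-0.   -1.33 -0.32] [ 0.2 -0.   0. ] [0.5   0.044 0.105]
0.3 [-0.   -1.96 -0.58] [ 0.3 -0.   0. ] [0.498 0.043 0.111]
0.4 [-0.   -2.57 -0.9 ] [ 0.4 -0.   0. ] [0.495 0.042 0.117]
0.5 [-0.   -3.14 -1.28] [ 0.5 -0.   0. ] [0.491 0.041 0.123]
0.6 [-0.   -3.67 -1.71] [ 0.6 -0.   0. ] [0.487 0.04  0.128]
0.7 [-0.   -4.15 -2.2 ] [ 0.7 -0.   0. ] [0.482 0.039 0.133]
0.8 [-0.   -4.58 -2.73] [ 0.8 -0.   0. ] [0.477 0.038 0.137]
```

View pics/s6.png

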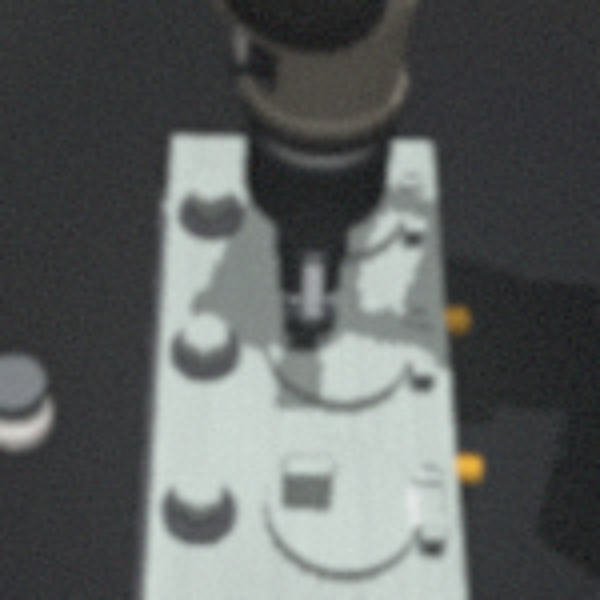

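```bash
cat > plan.py <<'E'
from h import *
import sys
bx,by=blockaxes(np.radians(14.5))
Rc=toolR(-by,np.array([0,0,-1.])); p0=np.array([.5034,.0445,.0912])
pin=p0-Rc[:,1]*.0187
hinge=np.array([.5037,.0442,0])-.068*bx; hinge[2]=.082
def tgt(th,ph):
    p=hinge+R.from_rotvec(-by*th).as_matrix()@(pin-hinge)
    Rt=R.from_rotvec(-by*ph).as_matrix()@Rc
    return p+Rt[:,1]*.0187,Rt
if __name__=="__main__":
    for th in np.arange(.1,.91,.1):
        for k in (0.4,):
            p,Rt=tgt(th,k*th); print(th.round(2),(100*Rc.T@(p-p0)).round(2),round(k*th,3))
E
python3 plan.py
```

```text
0.1 [ 0.   -0.66 -0.24] 0.04
0.2 [-0.   -1.3  -0.54] 0.08
0.3 [ 0.   -1.89 -0.9 ] 0.12
0.4 [-0.   -2.44 -1.32] 0.16
0.5 [ 0.   -2.95 -1.8 ] 0.2
0.6 [-0.   -3.39 -2.31] 0.24
0.7 [ 0.   -3.78 -2.87] 0.28
0.8 [ 0.   -4.11 -3.47] 0.32
0.9 [-0.   -4.37 -4.09] 0.36
```

Emit:
carry_out(linear=[[0, -0.3, -0.1], [0, -0.65, -0.25], [0, -1.0, -0.4], [0, -1.3, -0.55], [0, -1.6, -0.7], [0, -1.9, -0.9], [0, -1.9, -0.9]], twist=[[0.02, 0, 0], [0.04, 0, 0], [0.06, 0, 0], [0.08, 0, 0], [0.1, 0, 0], [0.12, 0, 0], [0.12, 0, 0]], gripper=[0, 0, 0, 0, 0, 0, 0], squeeze=35)

```text
time_s: 10.7
position: [0.4944, 0.0424, 0.1099]
tool_rot: [0.592, -0.524, 0.406, -0.459]
force: [3.9, 6.0, -4.7]
width: 0.011
```

```bash
python3 - <<'E'
from h import *
from plan import tgt
from station import readout,eyes
s=readout.read_state(); print(s["position"],s["force"],s["torque"],s["width"],s["joint_positions"].round(3))
for th,ph in((.4,.16),(.5,.2),(.6,.24),(.7,.28),(.8,.32),(.85,.34)): 
  p0,R0=tgt(.3,.12);p,Rt=tgt(th,ph); print(th,(100*R0.T@(p-p0)).round(2),round(ph-.12,2))
print(tgt(.3,.12)[0])
im=eyes.get_image("side"); cv2.imwrite("pics/s7.png",cv2.resize(im["pixels"][120:270,220:370],(600,600)))
E
```

```text
[0.49442685 0.04238953 0.10991641] [ 3.9048368   6.00357788 -4.72189099] [ 0.90595919 -0.69193986  0.19945045] 0.011021240431695382 [-0.096  0.373  1.872  0.059  0.783  1.183]
0.4 [-0.   -0.6  -0.35] 0.04
0.5 [-0.   -1.15 -0.76] 0.08
0.6 [-0.   -1.66 -1.22] 0.12
0.7 [ 0.   -2.11 -1.73] 0.16
0.8 [-0.   -2.51 -2.28] 0.2
0.85 [ 0.   -2.69 -2.57] 0.22
[0.49465385 0.04223809 0.11012011]
```

View pics/s7.png

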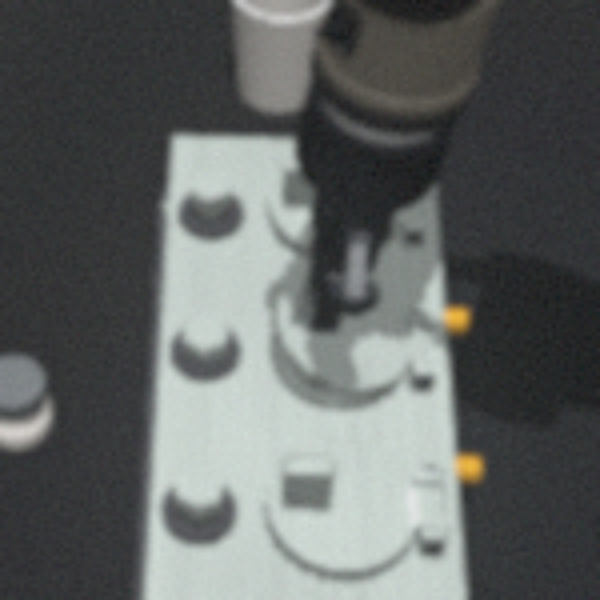

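The middle cap's rim is lifting at about (340,390), and forces are small. I'll carry on along the arc.

Emit:
carry_out(linear=[[0, -0.3, -0.17], [0, -0.6, -0.35], [0, -0.9, -0.55], [0, -1.15, -0.75], [0, -1.4, -1.0], [0, -1.65, -1.2], [0, -1.9, -1.45], [0, -2.1, -1.7], [0, -2.3, -2.0], [0, -2.5, -2.3], [0, -2.6, -2.4], [0, -2.6, -2.4]], twist=[[0.02, 0, 0], [0.04, 0, 0], [0.06, 0, 0], [0.08, 0, 0], [0.1, 0, 0], [0.12, 0, 0], [0.14, 0, 0], [0.16, 0, 0], [0.18, 0, 0], [0.2, 0, 0], [0.21, 0, 0], [0.21, 0, 0]], gripper=[0, 0, 0, 0, 0, 0, 0, 0, 0, 0, 0, 0])

```text
time_s: 11.95
position: [0.4682, 0.0355, 0.1329]
tool_rot: [0.643, -0.459, 0.356, -0.499]
force: [3.5, 6.6, -3.4]
width: 0.0114
```

Emit:
carry_out(linear=[[0, 0, 0], [0, 0, 0], [0, 0, 0], [0, 0, 0], [0, 0, 0], [0, 0, 0]], twist=[[0, 0, 0], [0, 0, 0], [0, 0, 0], [0, 0, 0], [0, 0, 0], [0, 0, 0]], gripper=[0, 0, 0, 0, 0, 0])

```text
time_s: 12.55
position: [0.4684, 0.0356, 0.1328]
tool_rot: [0.643, -0.459, 0.356, -0.498]
force: [2.3, 5.5, -2.4]
width: 0.0111
```

```bash
python3 - <<'E'
from h import *
from plan import *
from station import readout,eyes
s=readout.read_state(); print(s["time_s"],s["position"],s["force"],s["torque"],s["width"],s["joint_positions"].round(3),s["qd"].round(3))
pc=s["position"]-rot(s["tool_rot"])[:,1]*.0187-hinge; a0=pin-hinge
print("theta from pinch",np.arctan2(pc[2],pc@bx)-np.arctan2(a0[2],a0@bx), np.hypot(pc[2],pc@bx),np.hypot(a0[2],a0@bx))
im=eyes.get_image("side"); cv2.imwrite("pics/s8.png",cv2.resize(im["pixels"][120:270,220:370],(600,600)))
im=eyes.get_image("wrist"); cv2.imwrite("pics/w8.png",im["pixels"])
E
```

```text
12.55 [0.46835004 0.0355927  0.13283743] [ 2.34570922  5.50970457 -2.35027584] [ 0.80237973 -0.35403704  0.33437185] 0.011073066534692817 [-0.181  0.219  2.081  0.262  0.555  0.934] [ 0.    -0.     0.    -0.001 -0.     0.   ]
theta from pinch 0.8234785054643927 0.07313053686183514 0.07330191980822987
```

View pics/s8.png

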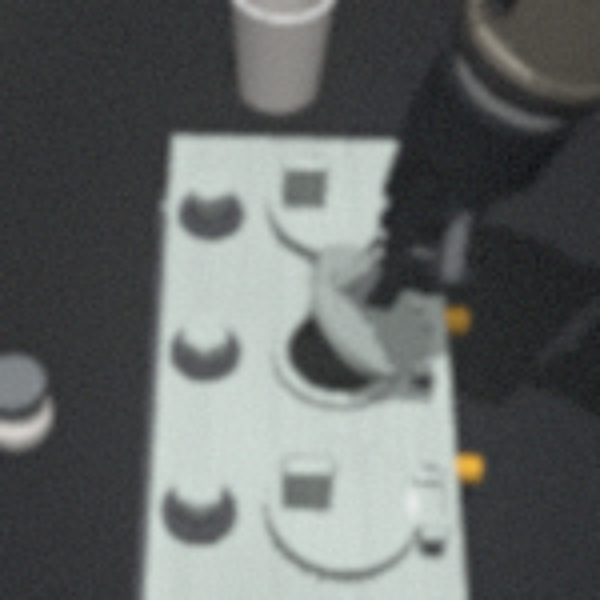

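View pics/w8.png

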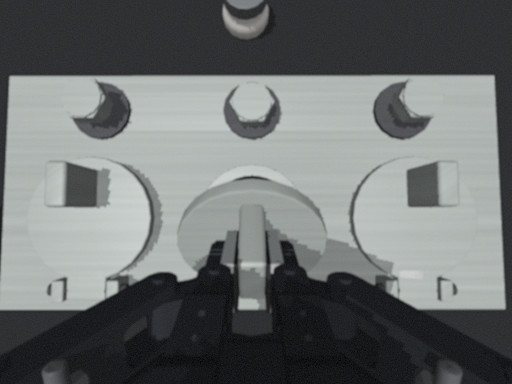

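The side view shows the middle cap tilted up about 45° at (350,310), over its open port. The wrist view shows its fin between the pads at (252,245) and the other two caps flat. Everything is still, so I'm handing in.

```bash
python3 -c "
from station import robot; print(robot.hand_in())"
```

```text
the job is handed in; nothing more can be done
None
```

The middle bolt was the loose one. I pushed it right down, lifted its cap to about 45 degrees by the fin, and handed the job in at about 12.6 s with the gripper still holding it; no verdict was reported.

- **Finding the bolt:** The middle bolt gave no noticeable resistance until it stopped at z ≈ 0.092 m, where the force reached 21 N. That is 8 mm below its start height. The left bolt was tight, giving 12.6 N at z ≈ 0.0995 m. I did not tap the right bolt, as the loose one had already been found.
- **Holding the cap:** The pinch point puts the opening at about 0.82 rad (47 degrees). The finger opening reads 11 mm on the 12 mm fin, and the arm is still.
- **Other checks:** The side and wrist pictures show the middle cap raised and the other two shut. The beaker and jar look undisturbed. The bottle was not in the last pictures, but nothing went near it.
- **Disagreement:** The top and wrist cameras differed by about 5 mm on the block's position. I used a point between the two for the bolt and one close to the wrist view for the fin. After that, the fin projected where the wrist picture showed it.

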